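# Load the bench polisher and set its selector

## Robot

A 6-joint arm with a two-finger parallel gripper is mounted at the origin on the work surface. World frame = base frame: x ahead of the robot, y to its left, z up, the work surface at z = 0. Lengths are in mm, angles in rad, forces in N, time in s.
With the tool pointing down it reaches from about 350 to 975 mm from the base axis. Payload 7.1 kg.
Tool frame: the origin (TCP) lies midway between the tips of the shut fingers; the grasp point (between the pads) lies 19 mm behind it; z points along the fingers, y is the line along which they close (so a half turn about z gives the same grasp; the last joint's range is limited). The gripper opens to 88 mm and grips with 3 to 60 N. Pads are 20 mm wide; open, the fingers measure 115 mm over their backs; the gripper's body (75 mm by 178 mm) begins 61 mm behind the grasp point.
Start: joints at [1.089, 0.423, 1.63, -0, 1.089, -0.019], TCP at [279.002, 559.252, 222.675] pointing down, gripper open.
Joint ranges: [-3, 3], [-0.9, 2.11], [0.09, 2.58], [-1.31, 4.45], [0.11, 2.69], [-2.54, 2.54]. Speed limits (rad/s): [2.39, 2.39, 3.01, 3.14, 3.14, 3.14].

## Interface

Orientations are given as a rotation vector (axis times angle).
In Python, from workcell import get_obs, get_image, camera_params, close_job gives the robot as it stands.
- The arm moves only by the shell command python3 -m creep 'ROWS' [OPENING]. ROWS is a JSON object of lists of equal length, an entry for each row: "delta_pos": the shift along the tool's x, y, z in m, a list of three; "twist": the turn, a rotation vector about the tool's x, y, z in degrees, a list of three. A call has 1 to 20 rows; each row shifts and turns the commanded pose from where the row before left it, along the tool's axes as they then stand; what a row does not reach is not made up. A row lasts 1/12 s, in which the tool goes at most 41.7 mm and 7.16 degrees, less where a joint would pass 70% of its speed; a pose out of reach is approached as far as the arm can. A call with a gripper value outside its range is refused whole. OPENING is the opening, from 0 (shut) to 1 (fully open), set as the call begins (- or left out, the last holds). The fingers move at their own pace and stop on an object; the grip force is fixed at half the most. Time passes only in rows, so rows that do not move let the fingers close. It gives the time, the measured TCP pose, the force, the opening and the grip force at its end, in the units of the state.
- get_obs(): the state, without advancing time (a new reading comes with each control period).
- get_image(name): name is "scene" or "top"; returns (picture, depth): 420x560x3 uint8, red, green, blue; 420x560 float32, mm along the optical axis (not along the pixel's ray), 0 where there is no reading.
- camera_params(name): a dict with "camera_matrix" (3x3 intrinsics, pixels), "k1" (the pictures are not rectified: a ray, as slopes to the right and down, at radius r is drawn at 1 + k1 r^2 times it, then the intrinsics apply), "extrinsics" (4x4, takes a point from camera to world coordinates). Camera axes: x right, y down, z forward; pixel columns grow to the right and rows downward; lengths in mm; the calibration is good to about 2 mm. A picture is of the moment at which its call begins. camera_params takes no time and is no camera call.
- close_job(): hands the job in; it is judged then, once.
The state is a dict: "t": time; "qpos": joint angles; "qvel": joint speeds; "joint_torque": joint torques, N m; "ee_pos": TCP position; "orientation": TCP orientation; "ft_force": force on the tool from outside, world axes, zero at the start; "moment": the same for the moment, N m; "width": finger opening in mm; "grasp_force": force on a finger pad.
Only numpy, scipy, OpenCV 4.12 (cv2) and the standard library are available. Lean on these libraries where they do the work, as an engineer would, in place of code of your own. Each camera call takes 0.05 s, during which the arm holds its last target. There are 200 camera calls.

## Task

Load the bench polisher: pour all six white balls from the yellow cup into its blue bowl and stand the empty cup upright on the cork coaster again. Only then turn the black selector on the sloping panel until its white pointer clicks in at the red mark, and let go. Leave the other tools and pieces on the bench where they are.

Things in the scene. Friction and masses are not known exactly. Their poses are not given: they have to be found in the camera images.
- cup: yellow straight-sided round cup, 64 mm outer diameter, 70 mm high, about 120 g, holding six loose white balls. Steel inside, 57 mm wide at the mouth tapering to 41 mm at the floor: the balls roll out once it is tipped about 85 degrees. Origin: centre of its underside, z up out of the mouth. Can be gripped round its body in any direction
- cup_rim (a point): centre of the cup's mouth, 70 mm above its origin
- coaster: fixed square cork coaster, 120 x 120 x 5 mm, on which the cup stands; origin at the centre of its underside, z up
- polisher: fixed bench polisher: grey base plate 200 (x) by 340 (y) by 22 mm, blue bowl on the left (y = +90 mm), control desk on the right (y = -95 mm) whose white panel (160 by 130 mm) slopes 30 degrees, facing the robot; panel middle at (-5, -95, 75) mm, top edge 115 mm above the bench. Origin: centre of the underside; x away from the robot, y left, z up
- bowl_in (a point): centre of the blue bowl's inner floor, 57 mm above the bench; inner radius 51 mm here
- bowl_rim (a point): centre of the bowl's mouth, 117 mm above the bench; inner radius 76 mm, outer 80 mm
- dial (a joint): selector angle (rad), growing clockwise as seen looking down on the panel. Six click positions: 0, 0.698, 1.396, 2.094, 2.793, 3.491 (every 40 degrees); in between, a sprung detent of 0.07 N m pulls it into the nearest. The red mark is the fifth, 2.793. End stops 0.12 rad beyond the first and last
- dial_grip (a point): where to grip the selector: on its axis, in its black bar (48 mm long, 14 thick, 32 high), 8 mm below the bar's top, 36 mm above the panel. z axis: the selector's axis, out of the panel (30 degrees from vertical, leaning to the robot); x axis: along the bar to its pointer end; the bar's faces look to +y and -y. Turns with it. A 50 mm round skirt lies 22 mm below this point
- dial_pointer (a point): pointer end of the selector bar's top (white line), 24 mm from the axis
- red_mark (a point): red mark on the round aluminium dial plate, 36 mm from the axis; the other positions have thin black marks
- ball0_center (a point): centre of a white ceramic ball, 18 mm diameter, 10 g
- ball1_center (a point): centre of a white ceramic ball, 18 mm diameter, 10 g
- ball2_center (a point): centre of a white ceramic ball, 18 mm diameter, 10 g
- ball3_center (a point): centre of a white ceramic ball, 18 mm diameter, 10 g
- ball4_center (a point): centre of a white ceramic ball, 18 mm diameter, 10 g
- ball5_center (a point): centre of a white ceramic ball, 18 mm diameter, 10 g
- chisel: wood-handled chisel lying on the bench, 190 mm long; a bystander, to be left alone. Origin: centre of its underside
- mallet: mallet lying on the bench, 250 mm long; a bystander, to be left alone. Origin: centre of its underside
- brush: brush lying on the bench, 170 mm long; a bystander, to be left alone. Origin: centre of its underside
- rosette: white hexagonal carved plaster tile, 110 mm across, 20 mm high; a bystander, to be left alone. Origin: centre of its underside
- sealer: white bottle with blue cap, 56 mm diameter, 130 mm high; a bystander, to be left alone. Origin: centre of its underside
- pigment: amber jar with steel lid, 60 mm diameter, 70 mm high; a bystander, to be left alone. Origin: centre of its underside
Mind the look-alikes: they are no part of the job. There is more than one size of the cup; the job needs the smallest.

How it is judged:
By the outcome, as a careful person would: the job done as asked, in the order asked, and still so for the second after the job is handed in, with the robot touching nothing.
It also fails if it takes over 72 s, if anything falls off the work surface, if the arm or the gripper's body presses on something with over 40 N, if the wrist force passes 120 N, or if a joint passes its speed limit or range.

## Working session

There is one attempt and no reset: what is moved stays moved. The work goes in short steps, Python scripts to look and compute and a shell command to move; the robot and the scene stay as the last step left them, time stands still between calls to the robot, and variables do not carry over. Pictures are saved under pics/ and viewed, at most 10 in all, crops included, and the job is handed in when it is done.

```bash
ls; mkdir -p pics; cat > h.py <<'E'
import numpy as np, cv2
from workcell import get_obs, get_image, camera_params
from scipy.spatial.transform import Rotation as R
def rays(name, px):
    c=camera_params(name); K=np.array(c["camera_matrix"]); E=np.array(c["extrinsics"])
    p=cv2.undistortPoints(np.array(px,float).reshape(-1,1,2),K,np.array([c["k1"],0,0,0,0.]),None).reshape(-1,2)
    return E[:3,3], np.c_[p,np.ones(len(p))]@E[:3,:3].T
def onplane(name,px,z):
    o,d=rays(name,px); return o+d*((z-o[2])/d[:,2])[:,None]
def withdepth(name,px,dep):
    o,d=rays(name,px); px=np.array(px).astype(int).reshape(-1,2)
    return o+d*dep[px[:,1],px[:,0]][:,None]
E
python3 - <<'E'
from h import *
for n in("scene","top"):
    im,d=get_image(n); np.savez(f"pics/{n}0.npz",im=im,d=d)
    cv2.imwrite(f"pics/{n}0.png",im[:,:,::-1]); print(n,camera_params(n))
print(get_obs())
E
```

```text
pics
scene {'camera_matrix': array([[440.5518857 ,   0.        , 283.42245982],
       [  0.        , 440.5518857 , 212.46332916],
       [  0.        ,   0.        ,   1.        ]]), 'k1': -0.13283527700175363, 'extrinsics': array([[-6.34812089e-01,  5.13692583e-01, -5.77177218e-01,
         1.15254849e+03],
       [ 7.72412294e-01,  4.41065888e-01, -4.56990295e-01,
         5.11162281e+02],
       [ 1.98206571e-02, -7.35921744e-01, -6.76776424e-01,
         8.52848723e+02],
       [ 0.00000000e+00,  0.00000000e+00,  0.00000000e+00,
         1.00000000e+00]])}
top {'camera_matrix': array([[472.71813953,   0.        , 282.54451358],
       [  0.        , 472.71813953, 207.45597117],
       [  0.        ,   0.        ,   1.        ]]), 'k1': -0.026791239236488608, 'extrinsics': array([[ 1.44155092e-02, -9.85169672e-01,  1.70976344e-01,
         3.02617389e+02],
       [-9.99895121e-01, -1.39650216e-02,  3.83726519e-03,
         3.25809834e+01],
       [-1.39266895e-03, -1.71013728e-01, -9.85267662e-01,
         1.28473387e+03],
       [ 0.00000000e+00,  0.00000000e+00,  0.00000000e+00,
         1.00000000e+00]])}
{'t': 0.1, 'qpos': array([ 1.08904903e+00,  4.23773387e-01,  1.63057823e+00,  2.45989941e-06,
        1.08856167e+00, -1.90063491e-02]), 'qvel': array([ 0.00162671, -0.00220237, -0.00117289, -0.00031064,  0.00092451,
        0.00082146]), 'joint_torque': array([ 8.72295714e-04, -5.45611167e+01, -2.74324393e+01,  6.45337114e-02,
        1.87623454e-02, -3.89292813e-05]), 'ee_pos': array([278.76174692, 558.85992754, 221.98770351]), 'orientation': array([-7.20330015e-01, -3.05755719e+00,  2.00870330e-03]), 'ft_force': array([ 0.85356837, -0.273629  , -0.2727273 ]), 'moment': array([ 0.01294148,  0.06572295, -0.01784299]), 'grasp_force': 0.0, 'width': 87.55938097624148}
```

View pics/scene0.png

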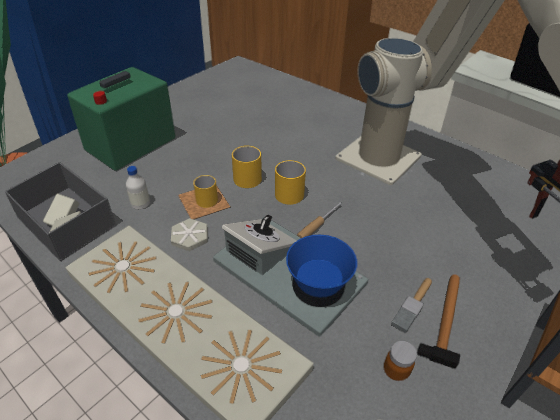

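View pics/top0.png

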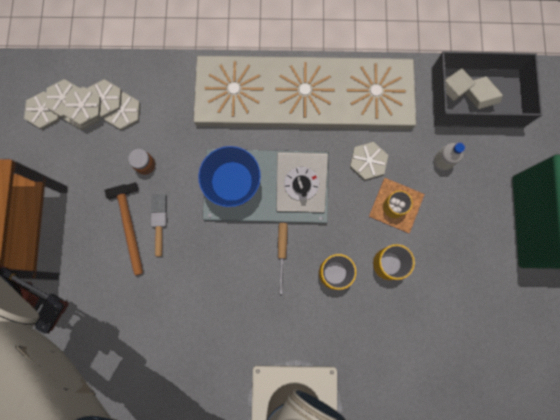

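The top view shows three yellow cups: the smallest at (399,203) on the cork coaster with white balls in it, and larger empty ones at (396,262) and (338,271). The scene view has them at (205,191), (247,167) and (290,181). I choose the cup on the coaster. The blue bowl is at (230,177), the dial at (302,184) and the red mark at about (314,177). Next is a close crop and the measurements.

```bash
python3 - <<'E'
from h import *
z=np.load("pics/top0.npz"); im,d=z["im"],z["d"]
a=cv2.resize(im[160:235,360:440],None,fx=5,fy=5,interpolation=3); b=cv2.resize(im[147:222,270:335],None,fx=5,fy=5,interpolation=3)
cv2.imwrite("pics/crop1.png",np.hstack([a,b])[:,:,::-1])
hsv=cv2.cvtColor(im,cv2.COLOR_RGB2HSV)
def blob(lo,hi,win):
    m=cv2.inRange(hsv,lo,hi); k=np.zeros_like(m); x0,y0,x1,y1=win; k[y0:y1,x0:x1]=m[y0:y1,x0:x1]
    cs=max(cv2.findContours(k,0,1)[0],key=cv2.contourArea); return cs.reshape(-1,2)
# bowl rim via depth
ys,xs=np.mgrid[130:230,180:280]; P=withdepth("top",np.c_[xs.ravel(),ys.ravel()],d)
px=np.c_[xs.ravel(),ys.ravel()]
def circ(P):
    A=np.c_[2*P[:,:2],np.ones(len(P))]; s=np.linalg.lstsq(A,(P[:,:2]**2).sum(1),rcond=None)[0]
    return s[:2],np.sqrt(s[2]+s[:2]@s[:2])
r=P[(P[:,2]>110)&(P[:,2]<125)]; print("bowl depth",circ(r),len(r))
c=blob((100,100,30),(130,255,255),(180,130,275,230)); h=cv2.convexHull(c).reshape(-1,2); print("bowl hull@117",circ(onplane("top",h,117)),cv2.minEnclosingCircle(h))
ys,xs=np.mgrid[175:235,365:430]; px=np.c_[xs.ravel(),ys.ravel()];P=withdepth("top",px,d)
r=P[(P[:,2]>68)&(P[:,2]<85)&(abs(P[:,2]-75)<6)]; print("cup rim depth",circ(r),len(r), np.median(r,0))
c=blob((18,120,60),(32,255,255),(380,185,420,225)); print("cup contour",cv2.fitEllipse(c),circ(onplane("top",c,75)))
c=blob((5,60,60),(17,255,255),(365,175,430,235)); rc=cv2.minAreaRect(c); print("coaster",rc,onplane("top",cv2.boxPoints(rc),5).round(0).tolist())
# red mark, polisher panel
ms=cv2.inRange(hsv,(0,110,80),(8,255,255))|cv2.inRange(hsv,(170,110,80),(180,255,255)); y,x=np.nonzero(ms[147:222,270:335]); print("red",x.mean()+270,y.mean()+147,len(x))
pp=np.mgrid[150:215,278:328]; px=np.c_[pp[1].ravel(),pp[0].ravel()];P=withdepth("top",px,d)
s=P[(P[:,2]>40)&(P[:,2]<112)]; A=np.c_[s[:,:2],np.ones(len(s))]
for _ in range(5):
    q=np.linalg.lstsq(A,s[:,2],rcond=None)[0]; k=abs(A@q-s[:,2])<4; A,s=A[k],s[k]
print("panel plane",q,s.min(0),s.max(0),s.mean(0))
bx=P[(P[:,2]-np.c_[P[:,:2],np.ones(len(P))]@q)>25]; print("knob",bx.mean(0),len(bx),bx.min(0),bx.max(0))
o,dd=rays("top",[[x.mean()+270,y.mean()+147]]);t=(q[0]*o[0]+q[1]*o[1]+q[2]-o[2])/(dd[0,2]-q[0]*dd[0,0]-q[1]*dd[0,1]);print("redmark",o+t*dd[0])
E
```

```text
bowl depth (array([587.12069296, 169.24168604]), np.float64(78.18764427235384)) 447
bowl hull@117 (array([584.55329087, 174.28346178]), np.float64(79.06279251782973)) ((229.13995361328125, 176.68463134765625), 31.104284286499023)
cup rim depth (array([ 531.06204066, -268.27666344]), np.float64(30.065654847430825)) 122 [ 531.7846706  -272.47781612   73.23141245]
cup contour ((398.05615234375, 203.48727416992188), (23.18691062927246, 28.25862693786621), 52.88275146484375) (array([ 527.28875989, -263.17353215]), np.float64(33.0444794840339))
coaster ((396.413818359375, 204.96551513671875), (44.56687927246094, 43.08131790161133), 21.80141258239746) [[502.0, -196.0, 5.0], [616.0, -243.0, 5.0], [570.0, -356.0, 5.0], [458.0, -308.0, 5.0]]
red 314.0 177.0 7
panel plane [ 5.38101023e-01 -4.66083661e-03 -2.34121911e+02] [512.12175669 -75.49929327  40.35043422] [649.28496253  50.79631119 111.99847076] [591.70711696 -13.10553713  84.33737721]
knob [533.57101929  -5.66407077 232.27073141] 127 [302.61738918 -22.656545    90.35877552] [ 586.27780052   32.58098344 1284.73386994]
redmark [592.52001101 -43.53633269  84.9166293 ]
```

View pics/crop1.png

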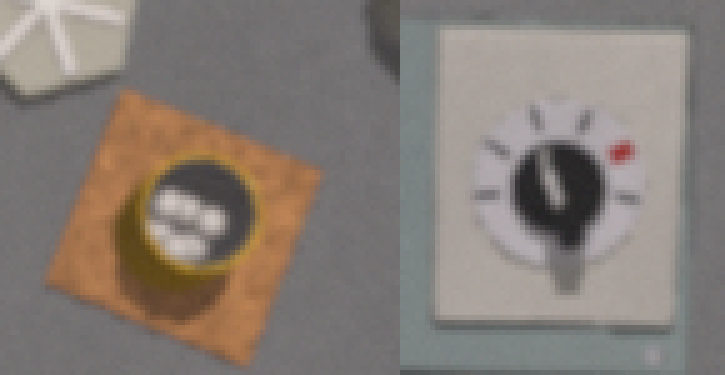

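The crop confirms the small cup with balls; its rim centre is at crop (199,212), i.e. top (399.8,202.4). The dial plate is centred near top (302,184). The pointer is close to the third mark, and red is the fifth, so the dial needs +80° clockwise.

I plan to grip the cup with the tool near horizontal, heading +y, then pitch down past vertical over the bowl so the mouth faces +y.

```bash
python3 - <<'E'
from h import *
print("cup rim top",onplane("top",[[399.8,202.4]],75),"big cups@95",onplane("top",[[396,262],[338,271]],95).round())
z=np.load("pics/scene0.npz"); im,d=z["im"],z["d"]
cv2.imwrite("pics/crop2.png",np.hstack([cv2.resize(im[140:220,170:310],None,fx=3,fy=3,interpolation=3),cv2.resize(im[205:285,210:305],None,fx=3,fy=3,interpolation=3)])[:,:,::-1])
zt=np.load("pics/top0.npz"); dt=zt["d"]
def heights(win,name,dd):
    x0,y0,x1,y1=win; ys,xs=np.mgrid[y0:y1,x0:x1]; px=np.c_[xs.ravel(),ys.ravel()]; px=px[dd[px[:,1],px[:,0]]>0]
    P=withdepth(name,px,dd); P=P[P[:,2]>20]; print(name,win,np.percentile(P,2,0).round(),np.percentile(P,98,0).round())
heights((374,240,418,284),"top",dt);heights((316,250,360,294),"top",dt);heights((438,138,468,172),"top",dt);heights((515,155,560,270),"top",dt);heights((350,140,390,182),"top",dt)
print("dial plate c, px", withdepth("top",[[302,184],[284,185],[318,190],[302,170]],dt))
o=get_obs(); print(R.from_rotvec(o["orientation"]).as_matrix().round(2))
E
```

```text
cup rim top [[ 530.24587979 -268.006238     75.        ]] big cups@95 [[ 374. -249.   95.]
 [ 350. -104.   95.]]
top (374, 240, 418, 284) [ 334. -291.   22.] [ 415. -207.   99.]
top (316, 250, 360, 294) [ 308. -144.   23.] [390. -61.  99.]
top (438, 138, 468, 172) [ 638. -429.   27.] [ 687. -385.  132.]
top (515, 155, 560, 270) [ 370. -609.   27.] [ 620. -597.  218.]
top (350, 140, 390, 182) [ 616. -240.   20.] [ 701. -159.   24.]
dial plate c, px [[565.58218375 -11.10753818 119.55328884]
 [572.41644514  34.3421242   74.42321124]
 [561.57075289 -55.19693806  68.43527071]
 [607.6488469  -11.67095928  97.3719483 ]]
[[-0.89  0.45 -0.  ]
 [ 0.45  0.89 -0.  ]
 [ 0.   -0.   -1.  ]]
```

View pics/crop2.png

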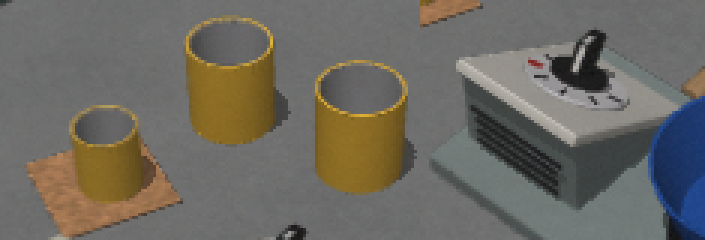

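The scene crop shows the small cup on the coaster at about scene (205,182), clearly smaller than its two neighbours, and the black selector bar standing on the panel. The gaps around the cup are enough for a +y-heading side grip. I'm moving off now.

```bash
python3 -m creep '{"delta_pos":[[-0.025,-0.019,-0.007],[-0.025,-0.019,-0.007],[-0.025,-0.019,-0.007],[-0.025,-0.019,-0.007],[-0.025,-0.019,-0.007],[-0.025,-0.019,-0.007],[-0.025,-0.019,-0.007],[-0.025,-0.019,-0.007],[-0.025,-0.019,-0.007],[-0.025,-0.019,-0.007],[-0.025,-0.019,-0.007],[-0.025,-0.019,-0.007],[-0.025,-0.019,-0.007],[-0.025,-0.019,-0.007],[-0.025,-0.019,-0.007],[-0.025,-0.019,-0.007]],"twist":[[0,0,4],[0,0,0],[0,0,0],[0,0,0],[0,0,0],[0,0,0],[0,0,0],[0,0,0],[0,0,0],[0,0,0],[0,0,0],[0,0,0],[0,0,0],[0,0,0],[0,0,0],[0,0,0]]}' 1
cat >> h.py <<'E'
def goal(pos, z, y):
    "TCP goal from grasp point pos, tool z, approx tool y"
    z=np.array(z,float); z/=np.linalg.norm(z); y=np.array(y,float); y-=z*(y@z); y/=np.linalg.norm(y)
    return np.array(pos)+19*z, np.c_[np.cross(y,z),y,z]
def togo(pos,Rg=None):
    o=get_obs(); M=R.from_rotvec(o["orientation"]).as_matrix()
    print("t",round(o["t"],2),"q",o["qpos"].round(2),"tcp",o["ee_pos"].round(1),"F",o["ft_force"].round(1),"w",round(o["width"],1),"gf",round(o["grasp_force"],1))
    print("tool z",M[:,2].round(3),"y",M[:,1].round(3))
    print("delta mm now-frame",(M.T@(pos-o["ee_pos"])).round(1))
    if Rg is not None:
        print("twist deg",np.degrees(R.from_matrix(M.T@Rg).as_rotvec()).round(1),"delta in goal frame",(Rg.T@(pos-o["ee_pos"])).round(1))
E
python3 - <<'E'
from h import *
print("rim scene",onplane("scene",[[205,181.7]],75))
p,G=goal([490,-380,250],[0,0,-1],[1,0,0]); togo(p,G)
E
```

```text
t: 1.43
ee_pos: [471.3, 93.6, 334.8]
orientation: [-0.827, -3.031, 0.0]
ft_force: [-0.4, -0.0, -0.4]
width: 87.9
grasp_force: 0.0
rim scene [[ 534.3265014  -263.51383893   75.        ]]
t 1.43 q [ 0.17  0.08  1.82  0.    1.24 -0.87] tcp [471.3  93.6 334.8] F [-0.4 -0.  -0.4] w 87.9 gf 0.0
tool z [-0. -0. -1.] y [ 0.508  0.861 -0.   ]
delta mm now-frame [-256.6 -398.5  103.8]
twist deg [-0.  -0.  59.5] delta in goal frame [-473.6   18.7  103.8]
```

```bash
python3 -m creep '{"delta_pos":[[0,0,0],[0,0,0],[0,0,0],[0,0,0],[0,0,0],[0,0,0],[0,0,0],[0,0,0],[0,0,0],[-0.04,0,0],[-0.04,0,0],[-0.04,0,0],[-0.04,0,0],[-0.04,0,0],[-0.04,0,0],[-0.04,0,0],[-0.04,0,0],[-0.04,0,0],[-0.04,0,0],[-0.04,0,0]],"twist":[[0,0,6.6],[0,0,6.6],[0,0,6.6],[0,0,6.6],[0,0,6.6],[0,0,6.6],[0,0,6.6],[0,0,6.6],[0,0,6.6],[0,0,0],[0,0,0],[0,0,0],[0,0,0],[0,0,0],[0,0,0],[0,0,0],[0,0,0],[0,0,0],[0,0,0],[0,0,0]]}'
python3 -m creep '{"delta_pos":[[0,0,0],[0,0,0],[0,0,0],[0,0,0],[0,0,0],[0,0,0],[0,0,0]],"twist":[[0,6,0],[0,6,0],[0,6,0],[0,6,0],[0,6,0],[0,6,0],[0,0,0]]}'
python3 - <<'E'
from h import *
p,G=goal([532,-266-110,45+45],[0.05,.91,-.42],[1,0,0]); togo(p,G)
E
```

```text
t: 3.1
ee_pos: [471.2, -346.8, 334.3]
orientation: [-2.22, -2.222, -0.0]
ft_force: [-0.1, -0.9, 1.0]
width: 88.0
grasp_force: 0.0
t: 3.68
ee_pos: [470.8, -346.4, 331.3]
orientation: [-1.858, -1.853, -0.607]
ft_force: [-0.7, 0.5, -1.3]
width: 87.6
grasp_force: 0.0
t 3.68 q [-0.86  0.51  1.38  0.4   1.75 -0.89] tcp [ 470.8 -346.4  331.3] F [-0.7  0.5 -1.3] w 87.6 gf 0.0
tool z [-0.002  0.594 -0.805] y [ 1.    -0.001 -0.004]
delta mm now-frame [-157.8   63.1  193.1]
twist deg [-2.9 28.8  0.5] delta in goal frame [-231.5   57.4   96.2]
```

```bash
python3 -m creep '{"delta_pos":[[0,0,0],[0,0,0],[0,0,0],[0,0,0],[0,0,0],[0,0,0]],"twist":[[0,6,0],[0,6,0],[0,6,0],[0,6,0],[-2.9,4.8,0.5],[0,0,0]]}'
python3 - <<'E'
from h import *
p,G=goal([532,-310,160],[0.05,.91,-.42],[1,0,0]); togo(p,G)
E
```

```text
t: 4.18
ee_pos: [470.7, -344.7, 331.3]
orientation: [-1.564, -1.496, -1.01]
ft_force: [-1.1, 0.3, -1.6]
width: 87.8
grasp_force: 0.0
t 4.18 q [-0.96  0.71  1.3   0.69  2.05 -0.9 ] tcp [ 470.7 -344.7  331.3] F [-1.1  0.3 -1.6] w 87.8 gf 0.0
tool z [ 0.05   0.906 -0.42 ] y [ 0.999 -0.051  0.01 ]
delta mm now-frame [-140.1   57.6  125.5]
twist deg [ 0.   0.1 -0.7] delta in goal frame [-141.    56.1  125.2]
```

```bash
python3 -m creep '{"delta_pos":[[-0.02,0.008,0.018],[-0.02,0.008,0.018],[-0.02,0.008,0.018],[-0.02,0.008,0.018],[-0.02,0.008,0.018],[-0.02,0.008,0.018],[-0.02,0.008,0.018],[0,0,0]],"twist":[[0,0,-0.7],[0,0,0],[0,0,0],[0,0,0],[0,0,0],[0,0,0],[0,0,0],[0,0,0]]}'
python3 - <<'E'
from h import *
p,G=goal([532,-266,46],[0.05,.91,-.42],[1,0,0]); togo(p,G)
im,d=get_image("top"); cv2.imwrite("pics/t1.png",cv2.resize(im[130:330,300:500],None,fx=3,fy=3)[:,:,::-1])
E
```

```text
t: 4.85
ee_pos: [534.6, -289.8, 152.2]
orientation: [-1.554, -1.517, -1.009]
ft_force: [-0.2, 0.9, 0.1]
width: 87.9
grasp_force: 0.0
t 4.85 q [-0.85  0.92  1.34  0.71  1.8  -1.01] tcp [ 534.6 -289.8  152.2] F [-0.2  0.9  0.1] w 87.9 gf 0.0
tool z [ 0.044  0.904 -0.426] y [ 0.999 -0.038  0.022]
delta mm now-frame [-85.7  -5.8  85.6]
twist deg [-0.3  0.5  0.2] delta in goal frame [-86.4  -5.9  84.9]
```

View pics/t1.png

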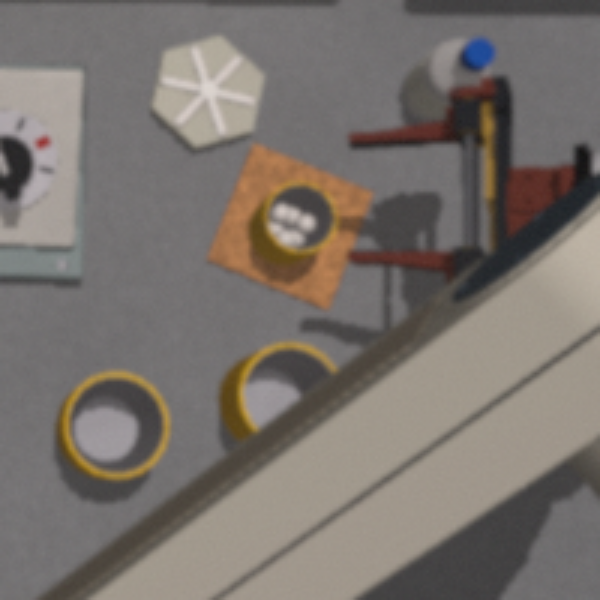

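The view shows the fingers heading +y at pic (400,137) and (400,258), with the cup at (300,220) and the sealer at (470,60) near the gripper's far end. I'll go forward first, then down.

```bash
python3 -m creep '{"delta_pos":[[0.009,-0.003,0.019],[0.009,-0.003,0.019],[-0.017,0,0.008],[-0.017,0,0.008],[-0.017,0,0.008],[-0.017,0,0.008],[-0.017,0,0.008],[-0.018,0,0.008],[0,0,0],[0,0,0]],"twist":[[-0.3,0.5,0.2],[0,0,0],[0,0,0],[0,0,0],[0,0,0],[0,0,0],[0,0,0],[0,0,0],[0,0,0],[0,0,0]]}'
python3 - <<'E'
from h import *
p,G=goal([532,-266,46],[0.05,.91,-.42],[1,0,0]); togo(p,G)
im,d=get_image("scene"); cv2.imwrite("pics/s1.png",cv2.resize(im[110:260,120:320],None,fx=3,fy=3)[:,:,::-1])
E
```

```text
t: 5.73
ee_pos: [533.7, -251.0, 43.8]
orientation: [-1.556, -1.509, -1.024]
ft_force: [0.1, 0.5, 0.7]
width: 87.5
grasp_force: 0.0
t 5.73 q [-0.82  1.05  1.39  0.73  1.65 -1.11] tcp [ 533.7 -251.    43.8] F [0.1 0.5 0.7] w 87.5 gf 0.0
tool z [ 0.054  0.906 -0.419] y [ 0.999 -0.048  0.027]
delta mm now-frame [-4.3 -1.   4.4]
twist deg [0.3 0.  0.2] delta in goal frame [-4.3 -1.   4.4]
```

View pics/s1.png

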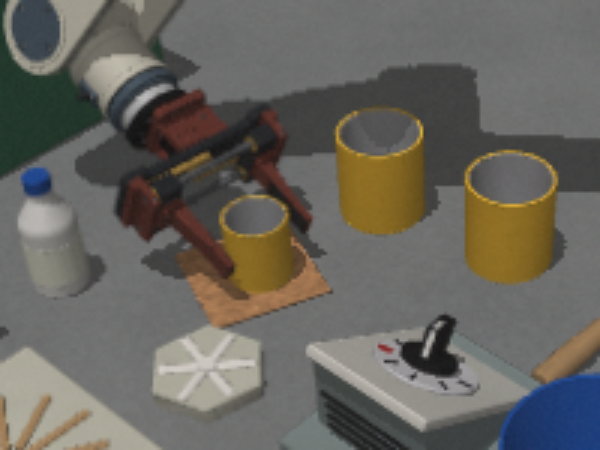

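Both fingers straddle the small cup (pic (255,240)), so I'm closing.

```bash
python3 -m creep '{"delta_pos":[[-0.004,-0.001,0.004],[0,0,0],[0,0,0],[0,0,0],[0,0,0],[0,0,0],[0,0,0],[0,0,0],[0,0,0],[0,0,0],[0,0,0],[0,0,0]],"twist":[[0,0,0],[0,0,0],[0,0,0],[0,0,0],[0,0,0],[0,0,0],[0,0,0],[0,0,0],[0,0,0],[0,0,0],[0,0,0],[0,0,0]]}' 0
python3 - <<'E'
from h import *
p,G=goal([532,-266,46],[0.05,.91,-.42],[1,0,0]); togo(p,G)
E
```

```text
t: 6.78
ee_pos: [533.3, -248.5, 37.9]
orientation: [-1.555, -1.507, -1.026]
ft_force: [2.0, -1.3, 6.5]
width: 64.4
grasp_force: 29.9
t 6.78 q [-0.81  1.06  1.4   0.73  1.65 -1.12] tcp [ 533.3 -248.5   37.9] F [ 2.  -1.3  6.5] w 64.4 gf 29.9
tool z [ 0.056  0.907 -0.417] y [ 0.998 -0.049  0.027]
delta mm now-frame [ 0.  -0.3 -0.3]
twist deg [ 0.3 -0.1  0.2] delta in goal frame [ 0.  -0.3 -0.3]
```

```bash
echo "grip tcp 533.3,-248.5,37.9 rv -1.555,-1.507,-1.026" > grip.txt
python3 -m creep '{"delta_pos":[[0.018,0,-0.0085],[0.027,0,-0.013],[0.036,0,-0.017],[0.036,0,-0.017],[0.036,0,-0.017],[0.027,0,-0.013],[0.01,0.002,0.02],[0.013,0.003,0.029],[0.013,0.003,0.029],[0.013,0.003,0.029],[0.013,0.003,0.029],[0.013,0.003,0.029],[0.013,0.003,0.029],[0.013,0.003,0.029],[0.013,0.003,0.029],[0.013,0.003,0.029],[0.013,0.003,0.029],[0.013,0.003,0.029],[0.01,0.002,0.02],[0,0,0]],"twist":[[0,0,0],[0,0,0],[0,0,0],[0,0,0],[0,0,0],[0,0,0],[0,0,0],[0,0,0],[0,0,0],[0,0,0],[0,0,0],[0,0,0],[0,0,0],[0,0,0],[0,0,0],[0,0,0],[0,0,0],[0,0,0],[0,0,0],[0,0,0]]}'
python3 - <<'E'
from h import *
a=np.radians(-125); p,G=goal([583,127,172],[0,np.cos(a),np.sin(a)],[1,0,0]); togo(p,G)
E
```

```text
t: 8.45
ee_pos: [582.2, 145.0, 234.8]
orientation: [-1.552, -1.509, -1.02]
ft_force: [-0.7, -0.5, -1.7]
width: 64.3
grasp_force: 29.9
t 8.45 q [-0.26  0.6   1.81  1.14  1.38 -0.87] tcp [582.2 145.  234.8] F [-0.7 -0.5 -1.7] w 64.3 gf 29.9
tool z [ 0.05   0.907 -0.418] y [ 0.999 -0.044  0.024]
delta mm now-frame [-83.3   0.2   6.6]
twist deg [   2.3 -100.2   -2.4] delta in goal frame [21.3  0.8 80.8]
```

```bash
python3 -m creep '{"delta_pos":[[0,0,0],[0,0,0],[0,0,0],[0,0,0],[0,0,0],[0,0,0],[0,0,0],[0,0,0],[0,0,0],[0,0,0],[0,0,0]],"twist":[[0.2,-4,-0.2],[0.2,-6,-0.2],[0.2,-6,-0.2],[0.2,-6,-0.2],[0.2,-6,-0.2],[0.2,-6,-0.2],[0.2,-6,-0.2],[0.2,-6,-0.2],[0.2,-6,-0.2],[0.2,-4,-0.2],[0,0,0]]}'
python3 - <<'E'
from h import *
a=np.radians(-125); p,G=goal([583,127,172],[0,np.cos(a),np.sin(a)],[1,0,0]); togo(p,G)
E
```

```text
t: 9.37
ee_pos: [583.7, 142.7, 236.0]
orientation: [-2.145, -2.151, -0.193]
ft_force: [-0.2, -0.6, -1.8]
width: 64.6
grasp_force: 29.9
t 9.37 q [0.14 0.35 1.71 0.18 1.04 0.05] tcp [583.7 142.7 236. ] F [-0.2 -0.6 -1.8] w 64.6 gf 29.9
tool z [ 0.02   0.158 -0.987] y [1.    0.001 0.021]
delta mm now-frame [-38.8  -2.4  74.3]
twist deg [  1.2 -44.1  -0.2] delta in goal frame [23.8 -0.7 80.4]
```

```bash
python3 -m creep '{"delta_pos":[[-0.01,0,0.018],[-0.01,-0.001,0.019],[-0.01,-0.001,0.019],[-0.009,0,0.018],[0,0,0],[0,0,0],[0,0,0],[0,0,0],[0,0,0],[0,0,0],[0,0,0],[0,0,0],[0,0,0],[0,0,0],[0,0,0],[0,0,0],[0,0,0],[0,0,0],[0,0,0],[0,0,0]],"twist":[[0,0,0],[0,0,0],[0,0,0],[0,0,0],[0.2,-4,0],[0.2,-4,0],[0.2,-4,0],[0.2,-4,0],[0.2,-4,0],[0.2,-4,0],[0,-4,0],[0,-4,0],[0,-4,0],[0,-4,0],[0,-4,0],[0,-4,0],[0,-4,0],[0,0,0],[0,0,0],[0,0,0]]}'
python3 -m creep '{"delta_pos":[[0,0,0],[0,0,0],[0,0,0],[0,0,0],[0,0,0],[0,0,0],[0,0,0],[0,0,0],[0,0,0],[0,0,0]],"twist":[[0,-3,0],[0,-3,0],[0,0,0],[0,0,0],[0,0,0],[0,0,0],[0,0,0],[0,0,0],[0,0,0],[0,0,0]]}'
python3 - <<'E'
from h import *
a=np.radians(-125); p,G=goal([583,127,172],[0,np.cos(a),np.sin(a)],[1,0,0]); togo(p,G)
im,d=get_image("scene"); im2,d=get_image("top"); cv2.imwrite("pics/pour.png",np.hstack([cv2.resize(im[190:340,190:390],None,fx=2,fy=2),cv2.resize(im2[110:260,160:360],None,fx=2,fy=2)])[:,:,::-1])
E
```

```text
t: 11.03
ee_pos: [582.8, 113.9, 155.6]
orientation: [1.791, 1.786, -0.702]
ft_force: [-0.3, 0.6, -0.9]
width: 64.4
grasp_force: 29.9
t: 11.87
ee_pos: [583.1, 114.8, 156.3]
orientation: [1.72, 1.716, -0.78]
ft_force: [-0.4, -0.5, -1.4]
width: 64.7
grasp_force: 29.9
t 11.87 q [ 0.52  0.71  1.58 -0.72  1.42  0.85] tcp [583.1 114.8 156.3] F [-0.4 -0.5 -1.4] w 64.7 gf 29.9
tool z [-0.003 -0.752 -0.66 ] y [ 1.    -0.003 -0.001]
delta mm now-frame [ 0.7 -0.1 -1.1]
twist deg [-0.2 13.7 -0.1] delta in goal frame [ 1.  -0.1 -0.9]
```

View pics/pour.png

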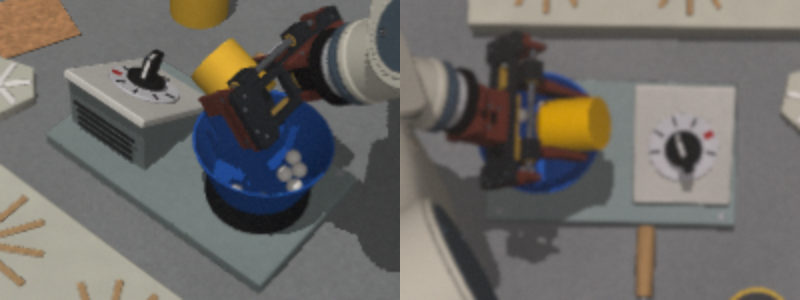

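The picture shows the cup tipped over the bowl, with at least five balls visible in it at pic (290,172) and (237,187). I'll retreat along the same path and count them afterwards.

```bash
python3 -m creep '{"delta_pos":[[-0.01,0,-0.009],[-0.02,0,-0.018],[-0.02,0,-0.018],[-0.01,0,-0.009],[0,0,0],[0,0,0],[0,0,0],[0,0,0],[0,0,0],[0,0,0],[0,0,0],[0,0,0],[0,0,0],[0,0,0],[0,0,0],[0,0,0],[0,0,0],[0,0,0],[0,0,0],[0,0,0]],"twist":[[0,0,0],[0,0,0],[0,0,0],[0,0,0],[0,4,0],[0,6,0],[0,6,0],[0,6,0],[0,6,0],[0,6,0],[0,6,0],[0,6,0],[0,6,0],[0,6,0],[0,6,0],[0,6,0],[0,6,0],[0,6,0],[0,6,0],[0,6,0]]}'
python3 - <<'E'
from h import *
Rg=R.from_rotvec([-1.555,-1.507,-1.026]).as_matrix(); togo(np.array([533.3,-248.5,238]),Rg)
E
```

```text
t: 13.63
ee_pos: [583.6, 115.3, 238.1]
orientation: [-1.757, -1.753, -0.739]
ft_force: [-0.1, 0.5, -2.0]
width: 64.5
grasp_force: 29.9
t 13.63 q [-0.2   0.47  1.76  0.83  1.24 -0.62] tcp [583.6 115.3 238.1] F [-0.1  0.5 -2. ] w 64.5 gf 29.9
tool z [ 0.003  0.713 -0.701] y [ 1.    -0.003  0.002]
delta mm now-frame [-255.1  -49.3 -259.6]
twist deg [-3.  19.8  0.3] delta in goal frame [-151.8  -32.5 -332.9]
```

```bash
python3 -m creep '{"delta_pos":[[0,0,0],[0,0,0],[0,0,0],[0,0,0],[-0.006,-0.001,-0.012],[-0.013,-0.003,-0.029],[-0.013,-0.003,-0.029],[-0.013,-0.003,-0.029],[-0.013,-0.003,-0.029],[-0.013,-0.003,-0.029],[-0.013,-0.003,-0.029],[-0.013,-0.003,-0.029],[-0.013,-0.003,-0.029],[-0.013,-0.003,-0.029],[-0.013,-0.003,-0.029],[-0.013,-0.002,-0.025],[0,0,0],[0,0,0]],"twist":[[-0.8,5,0.1],[-0.8,5,0.1],[-0.7,5,0.1],[-0.7,4.8,0],[0,0,0],[0,0,0],[0,0,0],[0,0,0],[0,0,0],[0,0,0],[0,0,0],[0,0,0],[0,0,0],[0,0,0],[0,0,0],[0,0,0],[0,0,0],[0,0,0]]}'
python3 - <<'E'
from h import *
Rg=R.from_rotvec([-1.555,-1.507,-1.026]).as_matrix(); togo(np.array([533.3,-248.5,38.9]),Rg)
im,d=get_image("top");cv2.imwrite("pics/bowl.png",np.hstack([cv2.resize(im[140:215,192:267],None,fx=5,fy=5,interpolation=3),cv2.resize(im[165:240,360:435],None,fx=5,fy=5,interpolation=3)])[:,:,::-1])
E
```

```text
t: 15.13
ee_pos: [532.5, -243.6, 238.9]
orientation: [-1.563, -1.51, -1.019]
ft_force: [-0.7, 0.2, -1.4]
width: 64.5
grasp_force: 29.9
t 15.13 q [-0.81  0.76  1.44  0.75  1.82 -0.94] tcp [ 532.5 -243.6  238.9] F [-0.7  0.2 -1.4] w 64.5 gf 29.9
tool z [ 0.056  0.904 -0.425] y [ 0.998 -0.05   0.024]
delta mm now-frame [-183.1   -3.8   80.5]
twist deg [ 0.   0.5 -0.2] delta in goal frame [-183.7   -4.3   78.9]
```

View pics/bowl.png

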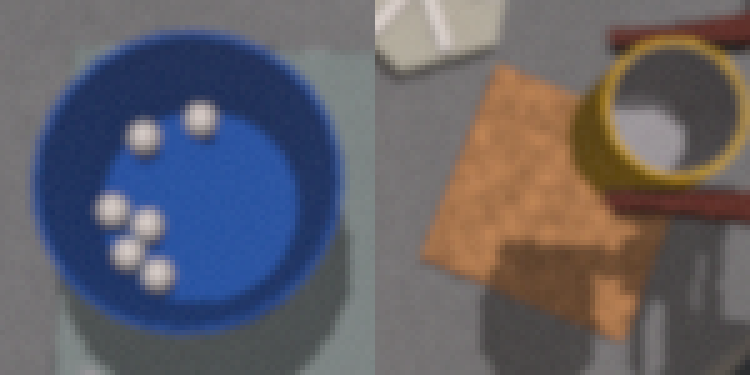

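All six balls lie in the bowl, at pic (143,136), (200,119), (110,210), (149,223), (127,253) and (157,273), and the cup is empty. I'm lowering it onto the coaster.

```bash
python3 -m creep '{"delta_pos":[[-0.02,-0.001,0.009],[-0.03,-0.001,0.013],[-0.03,-0.001,0.013],[-0.03,-0.001,0.013],[-0.03,0,0.013],[-0.02,0,0.009],[-0.01,0,0.004],[-0.006,0,0.003],[0,0,0],[0,0,0]],"twist":[[0,0.5,-0.2],[0,0,0],[0,0,0],[0,0,0],[0,0,0],[0,0,0],[0,0,0],[0,0,0],[0,0,0],[0,0,0]]}'
python3 - <<'E'
from h import *
Rg=R.from_rotvec([-1.555,-1.507,-1.026]).as_matrix(); togo(np.array([533.3,-248.5,37.9]),Rg)
E
```

```text
t: 16.02
ee_pos: [534.4, -244.3, 47.6]
orientation: [-1.55, -1.508, -1.028]
ft_force: [-0.1, -0.2, -1.1]
width: 64.7
grasp_force: 29.9
t 16.02 q [-0.81  1.04  1.4   0.73  1.65 -1.11] tcp [ 534.4 -244.3   47.6] F [-0.1 -0.2 -1.1] w 64.7 gf 29.9
tool z [ 0.054  0.909 -0.414] y [ 0.999 -0.046  0.029]
delta mm now-frame [-10.6  -1.2   0.2]
twist deg [-0.1 -0.2  0.1] delta in goal frame [-10.6  -1.2   0.2]
```

```bash
python3 -m creep '{"delta_pos":[[-0.004,0,0],[-0.003,0,0],[-0.002,0,0],[-0.001,0,0],[0,0,0],[0,0,0]],"twist":[[0,0,0],[0,0,0],[0,0,0],[0,0,0],[0,0,0],[0,0,0]]}'
python3 - <<'E'
from h import *
Rg=R.from_rotvec([-1.555,-1.507,-1.026]).as_matrix(); togo(np.array([533.3,-248.5,37.9]),Rg)
E
```

```text
t: 16.52
ee_pos: [534.2, -248.7, 38.0]
orientation: [-1.55, -1.506, -1.029]
ft_force: [0.7, 0.3, 3.2]
width: 64.5
grasp_force: 29.9
t 16.52 q [-0.81  1.06  1.39  0.73  1.65 -1.12] tcp [ 534.2 -248.7   38. ] F [0.7 0.3 3.2] w 64.5 gf 29.9
tool z [ 0.055  0.909 -0.413] y [ 0.998 -0.047  0.028]
delta mm now-frame [-0.1 -0.9  0.1]
twist deg [-0.  -0.2  0.1] delta in goal frame [-0.1 -0.9  0.1]
```

```bash
python3 -m creep '{"delta_pos":[[0,0,0],[0,0,0],[0,0,0],[0,0,0],[0,0,0],[0,0,0],[0,0,0],[0,0,0],[0.01,0,-0.0045],[0.02,0,-0.009],[0.03,0,-0.0135],[0.03,0,-0.0135],[0.03,0,-0.0135],[0.03,0,-0.0135],[0.03,0,-0.0135],[0,0,0]],"twist":[[0,0,0],[0,0,0],[0,0,0],[0,0,0],[0,0,0],[0,0,0],[0,0,0],[0,0,0],[0,0,0],[0,0,0],[0,0,0],[0,0,0],[0,0,0],[0,0,0],[0,0,0],[0,0,0]]}' 1
python3 - <<'E'
from h import *
togo(np.array([533.3,-248.5,37.9]))
im,d=get_image("top"); hsv=cv2.cvtColor(im,cv2.COLOR_RGB2HSV); m=cv2.inRange(hsv,(18,120,60),(32,255,255))[185:225,380:420]
print(cv2.boundingRect(m), cv2.boundingRect(cv2.inRange(cv2.cvtColor(np.load("pics/top0.npz")["im"],cv2.COLOR_RGB2HSV),(18,120,60),(32,255,255))[185:225,380:420]))
# dial: use initial pictures; marks / red / pointer on polisher geometry
im=np.load("pics/top0.npz")["im"]; c=im[147:222,270:335]
cv2.imwrite("pics/dial.png",cv2.resize(np.hstack([c[15:60,5:60]]),None,fx=10,fy=10,interpolation=2)[:,:,::-1])
E
```

```text
t: 17.85
ee_pos: [529.9, -248.9, 241.7]
orientation: [-1.552, -1.515, -1.032]
ft_force: [0.6, -0.5, 0.2]
width: 87.9
grasp_force: 0.0
t 17.85 q [-0.82  0.76  1.43  0.75  1.83 -0.95] tcp [ 529.9 -248.9  241.7] F [ 0.6 -0.5  0.2] w 87.9 gf 0.0
tool z [ 0.057  0.907 -0.418] y [ 0.998 -0.047  0.036]
delta mm now-frame [-184.9   -3.9   85.8]
(3, 6, 29, 28) (4, 6, 28, 27)
```

View pics/dial.png

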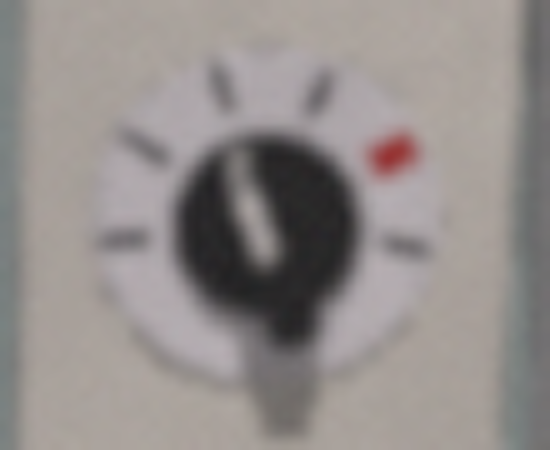

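The cup is back unmoved. In the dial picture the pointer runs from (268,262) to its end at (232,150), the red mark is at (393,153), and the black marks are at (123,240), (143,145), (222,88), (320,93) and (407,245).

```bash
python3 - <<'E'
from h import *
from scipy.optimize import least_squares
n=np.array([-.5,0,np.sqrt(3)/2]); u=np.array([np.sqrt(3)/2,0,.5]) # up the slope
mk=np.array([[123,240],[143,145],[222,88],[320,93],[393,153],[407,245]])/10+[274.5,161.5]
o,d=rays("top",mk)
for xm in (575,580,585):
    c=np.array([xm,-13,75.]); P=o+d*(((c-o)@n)/(d@n))[:,None]-c
    a=np.c_[P@u,-P[:,1]]   # up-slope, right ; clockwise angle from up
    f=least_squares(lambda p:np.hypot(a[:,0]-p[0],a[:,1]-p[1])-p[2],[0,0,36]).x
    ang=np.degrees(np.arctan2(a[:,1]-f[1],a[:,0]-f[0]))
    A=c+f[0]*u+np.array([0,-f[1],0]); print(xm,"r",f[2].round(1),"axis on panel",A.round(1),"ang",ang.round(1))
    # bar top line, 44 mm above panel
    h=c+44*n; o2,d2=rays("top",np.array([[232,150],[268,262]])/10+[274.5,161.5]); Q=o2+d2*(((h-o2)@n)/(d2@n))[:,None]
    b=np.c_[(Q-A)@u,-(Q-A)[:,1]]; print("  pointer tip,inner (up,right) rel axis",b.round(1),"dir",np.degrees(np.arctan2(*(b[0]-b[1])[::-1])).round(1))
# depth of the bar top / panel
t=np.load("pics/top0.npz")["d"]; print(withdepth("top",[[301,187],[300,183],[285,175],[320,175],[300,210],[312,168]],t).round(1))
# panel outline & red in scene
im=np.load("pics/scene0.npz")["im"]; hsv=cv2.cvtColor(im,cv2.COLOR_RGB2HSV)
m=(cv2.inRange(hsv,(0,110,80),(8,255,255))|cv2.inRange(hsv,(170,110,80),(180,255,255)))[215:245,235:290]; y,x=np.nonzero(m); px=[[x.mean()+235,y.mean()+215]]; print(px,len(x))
o3,d3=rays("scene",px)
zt=[[np.float64(393/10+274.5),153/10+161.5]]; o4,d4=rays("top",zt)
s=np.linalg.lstsq(np.c_[d3[0],-d4[0]],o4-o3,rcond=None)[0]; print("red mark 3D",(o3+s[0]*d3[0]).round(1),(o4+s[1]*d4[0]).round(1))
E
```

```text
575 r 37.8 axis on panel [576.5 -10.1  75.8] ang [-98.8 -57.9 -18.6  20.9  59.9  99.1]
  pointer tip,inner (up,right) rel axis [[ 32.2 -10.3]
 [  2.8  -0.6]] dir -18.4
580 r 37.9 axis on panel [577.  -10.2  73.3] ang [-98.8 -57.9 -18.6  20.9  59.9  99.1]
  pointer tip,inner (up,right) rel axis [[ 32.2 -10.4]
 [  2.8  -0.6]] dir -18.4
585 r 38.0 axis on panel [577.6 -10.3  70.7] ang [-98.8 -57.9 -18.6  20.9  59.9  99.1]
  pointer tip,inner (up,right) rel axis [[ 32.3 -10.4]
 [  2.8  -0.6]] dir -18.4
[[558.5  -8.8 116.5]
 [568.2  -6.1 119. ]
 [597.9  32.1  80.3]
 [597.8 -59.1  86.1]
 [512.3  -9.3  40.4]
 [613.4 -37.5  97.2]]
[[np.float64(247.85714285714286), np.float64(225.57142857142858)]] 7
red mark 3D [593.2 -43.5  85.7] [592.9 -43.   85.6]
```

```bash
cat >> h.py <<'E'
n=np.array([-.5,0,np.sqrt(3)/2]); u=np.array([np.sqrt(3)/2,0,.5]); AX=np.array([577,-10.5,76.])
def dial(ang,h):
    a=np.radians(ang); b=np.cos(a)*u-np.sin(a)*np.array([0,1,0]); return goal(AX+h*n,-n,np.cross(n,b))
E
python3 - <<'E'
from h import *
p,G=dial(-18.8,39+90); print(p); togo(p,G)
E
```

```text
[522.         -10.5        171.26279442]
t 17.9 q [-0.82  0.77  1.44  0.75  1.83 -0.96] tcp [ 529.4 -248.5  238.9] F [ 0.6 -1.  -0.9] w 87.7 gf 0.0
tool z [ 0.056  0.907 -0.417] y [ 0.998 -0.047  0.033]
delta mm now-frame [ 38.3 -20.8 243.7]
twist deg [  45.8  -67.8 -111.6] delta in goal frame [-38.6 238.3  54.8]
```

```bash
python3 -m creep '{"delta_pos":[[0.02,0,-0.01],[0.03,0,-0.014],[0.03,0,-0.014],[0,0,0],[0,0,0],[0,0,0],[0,0,0],[0,0,0],[0,0,0],[0,0,0],[0,0,0],[0,0,0],[0,0,0]],"twist":[[0,0,0],[0,0,0],[0,0,0],[0,-6.5,0],[0,-6.5,0],[0,-6.5,0],[0,-6.5,0],[0,-6.5,0],[0,-6.5,0],[0,-6.5,0],[0,-6.5,0],[0,-6.5,0],[0,-6.5,0]]}'
python3 -m creep '{"delta_pos":[[0.04,0,0],[0.04,0,0],[0.04,0,0],[0.04,0,0],[0.04,0,0],[0.04,0,0],[0,0,0],[0,0,0],[0,0,0],[0,0,0],[0,0,0],[0,0,0],[0,0,0],[0,0,0],[0,0,0],[0,0,0],[0,0,0],[0,0,0],[0,0,0],[0,0,0]],"twist":[[0,0,0],[0,0,0],[0,0,0],[0,0,0],[0,0,0],[0,0,0],[0,0,-7],[0,0,-7],[0,0,-7],[0,0,-7],[0,0,-7],[0,0,-7],[0,0,-7],[0,0,-7],[0,0,-7],[0,0,-7],[0,0,-7],[0,0,-7],[0,0,-7],[0,0,-7]]}' 0.6
python3 - <<'E'
from h import *
p,G=dial(-18.8,39+90); print(p); togo(p,G)
E
```

```text
t: 18.98
ee_pos: [525.9, -249.1, 323.6]
orientation: [2.26, 2.157, 0.037]
ft_force: [-0.8, 0.1, -0.3]
width: 87.9
grasp_force: 0.0
t: 20.65
ee_pos: [536.5, -9.3, 324.8]
orientation: [-0.154, 3.111, 0.012]
ft_force: [0.1, -0.6, 0.7]
width: 53.1
grasp_force: 0.0
[522.         -10.5        171.26279442]
t 20.65 q [-0.05  0.17  1.73  0.01  1.21 -1.72] tcp [536.5  -9.3 324.8] F [ 0.1 -0.6  0.7] w 53.1 gf 0.0
tool z [ 0.026  0.009 -1.   ] y [-0.099  0.995  0.006]
delta mm now-frame [ 18.7  -0.8 153.1]
twist deg [  6.5 -27.8 -13. ] delta in goal frame [ 85.   27.6 125.7]
```

Rotating in place, then translating in the goal frame.

```bash
python3 -m creep '{"delta_pos":[[0,0,0],[0,0,0],[0,0,0],[0,0,0],[0,0,0],[0.017,0.0055,0.025],[0.017,0.0055,0.025],[0.017,0.0055,0.025],[0.017,0.0055,0.025],[0.017,0.0055,0.025],[0,0,0]],"twist":[[1.3,-5.6,-2.6],[1.3,-5.6,-2.6],[1.3,-5.6,-2.6],[1.3,-5.6,-2.6],[1.3,-5.6,-2.6],[0,0,0],[0,0,0],[0,0,0],[0,0,0],[0,0,0],[0,0,0]]}'
python3 - <<'E'
from h import *
p,G=dial(-18.8,39); print(p); togo(p,G)
E
```

```text
t: 21.57
ee_pos: [518.1, -10.1, 166.4]
orientation: [-0.422, 2.596, -0.113]
ft_force: [-2.0, 0.3, -0.8]
width: 52.8
grasp_force: 0.0
[567.         -10.5         93.32050808]
t 21.57 q [-0.06  0.22  2.25  0.17  0.16 -2.12] tcp [518.1 -10.1 166.4] F [-2.   0.3 -0.8] w 52.8 gf 0.0
tool z [ 0.494 -0.001 -0.87 ] y [-0.275  0.949 -0.157]
delta mm now-frame [-6.  -2.3 87.7]
twist deg [ 0.1 -0.4 -0.3] delta in goal frame [-5.3 -2.2 87.7]
```

```bash
python3 - <<'E'
from h import *
from scipy.optimize import least_squares
D=np.array([[1.089,.4238,1.6306,278.8,558.9,222,0,0,-1],[.17,.08,1.82,471.3,93.6,334.8,0,0,-1],[-.86,.51,1.38,470.8,-346.4,331.3,-.002,.594,-.805],[-.96,.71,1.3,470.7,-344.7,331.3,.05,.906,-.42],[-.85,.92,1.34,534.6,-289.8,152.2,.044,.904,-.426],[-.82,1.05,1.39,533.7,-251,43.8,.054,.906,-.419],[-.26,.6,1.81,582.2,145,234.8,.05,.907,-.418],[.14,.35,1.71,583.7,142.7,236,.02,.158,-.987],[.52,.71,1.58,583.1,114.8,156.3,-.003,-.752,-.66],[-.05,.17,1.73,536.5,-9.3,324.8,.026,.009,-1],[-.06,.22,2.25,518.1,-10.1,166.4,.494,-.001,-.87]])
def fk(p,q1,q2,q3,tz):
    a,h,L1,L2,off,d=p; s=q2+q3
    r=a+L1*np.sin(q2)+L2*np.sin(s)+off*np.cos(s); z=h+L1*np.cos(q2)+L2*np.cos(s)-off*np.sin(s)
    return np.c_[r*np.cos(q1),r*np.sin(q1),z]+d*tz
f=least_squares(lambda p:(fk(p,D[:,0],D[:,1],D[:,2],D[:,6:])-D[:,3:6]).ravel(),[0,300,450,450,0,250]); print(f.x.round(1),np.sqrt(np.mean(f.fun**2)).round(1))
p=f.x
def ik(P,tz):
    g=lambda q:(fk(p,q[0],q[1],q[2],tz)-P).ravel(); s=least_squares(g,[0,.5,2]).x
    fa=np.array([np.sin(s[1]+s[2])*np.cos(s[0]),np.sin(s[1]+s[2])*np.sin(s[0]),np.cos(s[1]+s[2])]); return s,np.arccos(fa@tz)
for h in (129,110,90,70,50,39):
  for t in (30,20,15):
    tz=np.array([np.sin(np.radians(t)),0,-np.cos(np.radians(t))]); s,j5=ik(AX+h*n+19*tz,tz); print(h,t,s.round(2),"j5~",j5.round(3),"signed",round(np.pi-np.radians(t)-s[1]-s[2],3))
E
```

```text
[ -6.6 318.3 581.9 491.8  87.3 323.6] 6.6
129 30 [-0.03  0.21  2.24] j5~ 0.164 signed 0.163
129 20 [-0.03  0.23  2.13] j5~ 0.431 signed 0.43
129 15 [-0.02  0.25  2.08] j5~ 0.554 signed 0.554
110 30 [-0.03  0.26  2.23] j5~ 0.123 signed 0.122
110 20 [-0.03  0.27  2.13] j5~ 0.394 signed 0.394
110 15 [-0.02  0.29  2.07] j5~ 0.52 signed 0.52
90 30 [-0.03  0.31  2.22] j5~ 0.082 signed 0.081
90 20 [-0.02  0.32  2.12] j5~ 0.357 signed 0.357
90 15 [-0.02  0.33  2.06] j5~ 0.485 signed 0.485
70 30 [-0.03  0.36  2.21] j5~ 0.045 signed 0.042
70 20 [-0.02  0.36  2.11] j5~ 0.323 signed 0.323
70 15 [-0.02  0.38  2.05] j5~ 0.453 signed 0.453
50 30 [-0.03  0.41  2.2 ] j5~ 0.015 signed 0.007
50 20 [-0.02  0.41  2.09] j5~ 0.29 signed 0.29
50 15 [-0.02  0.42  2.04] j5~ 0.422 signed 0.422
39 30 [-0.03  0.44  2.19] j5~ 0.017 signed -0.012
39 20 [-0.02  0.43  2.09] j5~ 0.274 signed 0.273
39 15 [-0.02  0.44  2.03] j5~ 0.407 signed 0.406
```

```bash
cat >> h.py <<'E'
def dialp(ang,h,dl=12):
    a=np.radians(ang); e=np.radians(dl); b=np.cos(a)*u-np.sin(a)*np.array([0,1,0])
    return goal(AX+h*n,-np.cos(e)*n-np.sin(e)*b,np.cross(n,b))
E
python3 - <<'E'
from h import *
p,G=dialp(-18.8,41+88); togo(p,G)
p,G=dialp(-18.8,41); togo(p,G)
E
```

```text
t 21.57 q [-0.06  0.22  2.25  0.17  0.16 -2.12] tcp [518.1 -10.1 166.4] F [-2.   0.3 -0.8] w 52.8 gf 0.0
tool z [ 0.494 -0.001 -0.87 ] y [-0.275  0.949 -0.157]
delta mm now-frame [-1.4 -2.2 -2.7]
twist deg [ 0.1 11.6 -0.3] delta in goal frame [-0.8 -2.2 -2.9]
t 21.57 q [-0.06  0.22  2.25  0.17  0.16 -2.12] tcp [518.1 -10.1 166.4] F [-2.   0.3 -0.8] w 52.8 gf 0.0
tool z [ 0.494 -0.001 -0.87 ] y [-0.275  0.949 -0.157]
delta mm now-frame [-2.  -2.4 85.3]
twist deg [ 0.1 11.6 -0.3] delta in goal frame [-19.1  -2.2  83.1]
```

```bash
python3 -m creep '{"delta_pos":[[0,-0.002,0],[0,0,0],[0,0,0],[-0.003,0,0.01],[-0.005,0,0.02],[-0.004,0,0.016],[0,0,0],[0,0,0]],"twist":[[0,4,0],[0,4,0],[0,3.6,0],[0,0,0],[0,0,0],[0,0,0],[0,0,0],[0,0,0]]}'
python3 - <<'E'
from h import *
p,G=dialp(-18.8,41); togo(p,G)
E
```

```text
t: 22.23
ee_pos: [549.2, -10.9, 132.7]
orientation: [-0.429, 2.778, -0.162]
ft_force: [-0.3, -0.2, -0.7]
width: 52.6
grasp_force: 0.0
t 22.23 q [-0.01  0.34  2.09 -0.16  0.37 -1.74] tcp [549.2 -10.9 132.7] F [-0.3 -0.2 -0.7] w 52.6 gf 0.0
tool z [ 0.333 -0.062 -0.941] y [-0.274  0.948 -0.16 ]
delta mm now-frame [-0.1  1.7 41.3]
twist deg [-0.   0.9 -0.3] delta in goal frame [-0.7  1.7 41.3]
```

```bash
python3 -m creep '{"delta_pos":[[0,0.001,0.012],[0,0.001,0.012],[0,0,0.01],[0,0,0.006],[0,0,0],[0,0,0]],"twist":[[0,0.9,-0.3],[0,0,0],[0,0,0],[0,0,0],[0,0,0],[0,0,0]]}'
python3 - <<'E'
from h import *
p,G=dialp(-18.8,41); togo(p,G)
E
```

```text
t: 22.73
ee_pos: [561.9, -11.6, 95.2]
orientation: [-0.436, 2.792, -0.168]
ft_force: [0.3, 0.0, 0.9]
width: 53.0
grasp_force: 0.0
t 22.73 q [-0.01  0.43  2.07 -0.21  0.32 -1.7 ] tcp [561.9 -11.6  95.2] F [0.3 0.  0.9] w 53.0 gf 0.0
tool z [ 0.319 -0.067 -0.945] y [-0.278  0.947 -0.161]
delta mm now-frame [-0.1 -0.   1.8]
twist deg [-0.  0. -0.] delta in goal frame [-0.1 -0.   1.8]
```

Free of contact and aligned; I'm closing on the bar.

```bash
python3 -m creep '{"delta_pos":[[0,0,0.001],[0,0,0],[0,0,0],[0,0,0],[0,0,0],[0,0,0],[0,0,0],[0,0,0],[0,0,0],[0,0,0],[0,0,0],[0,0,0]],"twist":[[0,0,0],[0,0,0],[0,0,0],[0,0,0],[0,0,0],[0,0,0],[0,0,0],[0,0,0],[0,0,0],[0,0,0],[0,0,0],[0,0,0]]}' 0
python3 - <<'E'
from h import *
p,G=dialp(-18.8,41); togo(p,G); print(get_obs()["moment"])
E
```

```text
t: 23.73
ee_pos: [562.7, -12.5, 94.5]
orientation: [-0.436, 2.792, -0.169]
ft_force: [-1.1, -6.8, 2.4]
width: 13.7
grasp_force: 30.0
t 23.73 q [-0.01  0.44  2.07 -0.21  0.32 -1.7 ] tcp [562.7 -12.5  94.5] F [-1.1 -6.8  2.4] w 13.7 gf 30.0
tool z [ 0.32  -0.068 -0.945] y [-0.278  0.947 -0.162]
delta mm now-frame [0.2 0.9 0.8]
twist deg [-0.1  0.1 -0. ] delta in goal frame [0.2 0.9 0.8]
[-1.2300475   0.03773001 -0.38996068]
```

```bash
python3 -m creep '{"delta_pos":[[0,-0.001,0],[0,0.0003,0],[0,0.0003,0],[0,0.0003,0],[0,0.0003,0],[0,0.0003,0],[0,0.0003,0],[0,0.0003,0],[0,0.0003,0],[0,0.0003,0],[0,0.0003,0],[0,0,0]],"twist":[[0,0,0],[-0.83,0,3.91],[-0.83,0,3.91],[-0.83,0,3.91],[-0.83,0,3.91],[-0.83,0,3.91],[-0.83,0,3.91],[-0.83,0,3.91],[-0.83,0,3.91],[-0.83,0,3.91],[-0.83,0,3.91],[0,0,0]]}'
python3 - <<'E'
from h import *
p,G=dialp(61,41); togo(p,G); print(get_obs()["moment"])
E
```

```text
t: 24.73
ee_pos: [562.8, -8.8, 94.6]
orientation: [0.497, 2.781, 0.192]
ft_force: [0.3, 9.9, 2.5]
width: 13.6
grasp_force: 30.0
t 24.73 q [-0.1   0.44  2.07  0.33  0.33 -1.61] tcp [562.8  -8.8  94.6] F [0.3 9.9 2.5] w 13.6 gf 30.0
tool z [ 0.322  0.077 -0.943] y [0.316 0.931 0.184]
delta mm now-frame [-0.5  2.   0.7]
twist deg [-8.2  0.  38.7] delta in goal frame [0.8 1.7 1. ]
[ 1.60824219 -0.22860065  0.62596174]
```

```bash
python3 -m creep '{"delta_pos":[[0,0.001,0],[0,0.0003,0],[0,0.0003,0],[0,0.0003,0],[0,0.0003,0],[0,0.0003,0],[0,0.0003,0],[0,0.0003,0],[0,0.0003,0],[0,0.0003,0],[0,0.0003,0],[0,0,0],[0,0,0]],"twist":[[0,0,0],[-0.83,0,3.91],[-0.83,0,3.91],[-0.83,0,3.91],[-0.83,0,3.91],[-0.83,0,3.91],[-0.83,0,3.91],[-0.83,0,3.91],[-0.83,0,3.91],[-0.83,0,3.91],[-0.83,0,3.91],[0,0,0],[0,0,0]]}'
python3 - <<'E'
from h import *
p,G=dialp(60.3,41); togo(p,G); print(get_obs()["moment"])
E
```

```text
t: 25.82
ee_pos: [565.2, -5.7, 96.0]
orientation: [1.375, 2.463, 0.53]
ft_force: [1.1, 4.2, 2.7]
width: 13.8
grasp_force: 30.0
t 25.82 q [-0.17  0.44  2.11  0.92  0.32 -1.57] tcp [565.2  -5.7  96. ] F [1.1 4.2 2.7] w 13.8 gf 30.0
tool z [ 0.404  0.183 -0.896] y [0.758 0.482 0.44 ]
delta mm now-frame [-0.5 -2.2  0.7]
twist deg [ 0.3  0.  -0.8] delta in goal frame [-0.5 -2.2  0.7]
[ 0.58913615 -0.24488331  0.27130891]
```

At the goal angle. I'm opening to 0.6, then retreating along the tool axis.

```bash
python3 -m creep '{"delta_pos":[[0,0,0],[0,0,0],[0,0,0],[0,0,0],[0,0,0],[0,0,0],[0,0,-0.01],[0,0,-0.02],[0,0,-0.03],[0,0,-0.03],[0,0,-0.03],[0,0,0]],"twist":[[0,0,0],[0,0,0],[0,0,0],[0,0,0],[0,0,0],[0,0,0],[0,0,0],[0,0,0],[0,0,0],[0,0,0],[0,0,0],[0,0,0]]}' 0.6
python3 -m creep '{"delta_pos":[[0,0,-0.03],[0,0,-0.03],[0,0,-0.03],[0,0,-0.03],[0,0,-0.03],[0,0,-0.03],[0,0,0],[0,0,0]],"twist":[[0,0,0],[0,0,0],[0,0,0],[0,0,0],[0,0,0],[0,0,0],[0,0,0],[0,0,0]]}'
python3 - <<'E'
from h import *
togo(AX)
im,d=get_image("scene"); im2,d=get_image("top"); cv2.imwrite("pics/fin.png",np.hstack([cv2.resize(im[140:290,170:370],None,fx=2,fy=2),cv2.resize(im2[130:280,230:430],None,fx=2,fy=2)])[:,:,::-1])
E
```

```text
t: 26.82
ee_pos: [516.9, -29.3, 207.5]
orientation: [1.372, 2.457, 0.529]
ft_force: [0.6, -0.2, 0.5]
width: 52.7
grasp_force: 0.0
t: 27.48
ee_pos: [444.2, -61.3, 365.6]
orientation: [1.374, 2.46, 0.529]
ft_force: [0.4, 1.2, -0.4]
width: 52.3
grasp_force: 0.0
t 27.48 q [-0.39 -0.17  2.06  0.4   0.96 -1.12] tcp [444.2 -61.3 365.6] F [ 0.4  1.2 -0.4] w 52.3 gf 0.0
tool z [ 0.406  0.18  -0.896] y [0.757 0.482 0.441]
delta mm now-frame [ -7.1  -2.6 322.5]
```

View pics/fin.png

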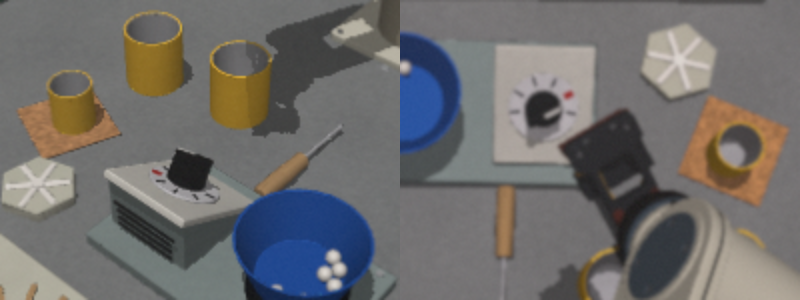

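The pointer (pic (555,110)) aims at the red mark (568,95), the cup stands upright on the coaster at (740,150), the balls are in the bowl, and the arm touches nothing.

```bash
python3 -c "
from workcell import close_job
print(close_job())"
```

```text
the job is handed in; nothing more can be done
None
```

Job handed in at about 27.5 s of the 72 s allowed: all six balls are in the blue bowl, the empty cup is upright on the coaster, and the selector was then turned to the red mark and released; no verdict came back.

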